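Proof-load a ring link on the ratchet pull tester

ROBOT

A 6-joint arm with a two-finger parallel gripper is mounted at the origin on the work surface; the furniture and walls round the work are solid. World frame = base frame: x ahead of the robot, y to its left, z up, the work surface at z = 0. Lengths are in m, angles in degrees, forces in N, time in s.
With the tool pointing down it reaches from about 0.25 to 0.725 m from the base axis. Payload 9.7 kg.
Tool frame: the origin (TCP) lies at the centre of the arm's flange, where the gripper is bolted on; the fingertips stand 173 mm ahead of it and the grasp point (between the pads) lies 155 mm ahead of it; z points along the fingers, y is the line along which they close (so a half turn about z gives the same grasp; the last joint's range is limited). The gripper opens to 85 mm and grips with 20 to 120 N. Pads are 22 mm wide; open, the fingers measure 114 mm over their backs; the gripper's body (76 mm by 85 mm) begins 54 mm behind the grasp point. The pads swing forward as they close: fully open they stand 13 mm farther back than shut.
Start: joints at [-63.369, 4.979, 10.078, 95.1, 0, 90], TCP at [0.247, -0.492, 0.405] pointing down, gripper open.
Joint ranges: [-179.16, 179.16], [-48.56, 103.87], [-65.8, 70.77], [-126.05, 130.52], [-82.76, 87.17], [-180, 180]. Speed limits (degrees/s): [127.2, 127.2, 147.25, 180, 180, 180].

INTERFACE

Orientations are given as [roll, pitch, yaw] about the fixed x, y, z axes, in that order (R = Rz(yaw) Ry(pitch) Rx(roll)).
In Python, from workcell import monitor, camera, get_calibration, bot gives the robot as it stands.
- The arm moves only by the tool carry_out, never from a script. Its argument "targets" is text: rows parted by semicolons, each of 7 numbers parted by spaces: the shift along the tool's x, y, z in units of 0.04 m (1.0 is 0.04 m), then the turn, a rotation vector about the tool's x, y, z in units of 0.1 rad (1.0 is 0.1 rad), then the opening, from -1 (shut) to 1 (fully open), so that 0 is half open. A call has exactly 8 rows; each row shifts and turns the commanded pose from where the row before left it, along the tool's axes as they then stand; what a row does not reach is not made up. A row lasts 1/12 s, in which the tool goes at most 41.7 mm and 7.16 degrees, less where a joint would pass 70% of its speed; a pose out of reach is approached as far as the arm can. A call with a number of a shift or a turn outside -1 to 1 is refused whole. A call with a gripper value outside its range is refused whole. The fingers move at their own pace and stop on an object; "newtons" is the grip in N (left out, the last holds). Time passes only in rows, so rows that do not move let the fingers close, or fill a call up. It gives the time, the measured TCP pose, the force, the opening and the grip force at its end, in the units of the state.
- monitor.get_obs(): the state, without advancing time (a new reading comes with each control period).
- camera(name): name is "scene" or "top"; returns the picture (420x560x3 uint8, red, green, blue); there is no depth.
- get_calibration(name): a dict with "fx", "fy", "cx", "cy" (pixels), "view" (4x4, takes a point from world to camera coordinates). Camera axes: x right, y down, z forward; pixel columns grow to the right and rows downward; lengths in m; the calibration is good to about 2 mm. A picture is of the moment at which its call begins. get_calibration takes no time and is no camera call.
- bot.job_done(): hands the job in; it is judged then, once.
The state is a dict: "time": time; "q": joint angles; "qd": joint speeds; "joint_efforts": joint torques, N m; "ee_pos": TCP position; "tcp_rot": TCP orientation; "wrist_force": force on the tool from outside, world axes, zero at the start; "torque": the same for the moment, N m; "opening": finger opening in m; "grasp_force": force on a finger pad.
Only numpy, scipy, OpenCV 4.12 (cv2) and the standard library are available. Lean on these libraries where they do the work, as an engineer would, in place of code of your own. Each camera call takes 0.05 s, during which the arm holds its last target. There are 200 camera calls.

TASK

Proof-load the wooden ring that is pinned in the bench pull tester. First turn the reset knob on the dial gauge anticlockwise until the drag pointer is back against its zero stop; then take the grip of the ratchet lever and swing it anticlockwise four clicks, no further, and finish while still holding the lever there on the fourth click against its return spring. Leave the loose things round the tester where they are.

Things in the scene. Friction and masses are not known exactly. Their poses are not given: they have to be found in the camera images.
- knob_grip (a point): Reset knob: upright black knurled knob, 26 mm across and 33 mm tall, standing in the middle of the 96 mm round dial that faces up. This point is on its axis, 12 mm below its top; the clear dial window lies 25 mm below this point. The knob turns the short drag pointer with it, with light friction; anticlockwise seen from above takes the pointer back to zero. Regrip for large angles
- drag_pointer (a joint): Angle of knob and short drag pointer: 0 = hard against the zero stop, grows clockwise seen from above (rad), starts between 0.7 and 2.0. It stays where it is left; the long load needle, which reads 2.5 times the lever's angle, pushes it along clockwise as the load grows, so it keeps the highest load reached
- lever_grip (a point): Upright round black grip at the end of the ratchet lever, 19 mm across; this point is on its axis, half-way up: the grip reaches 28 mm above it and the lever's 25 mm wide collar begins 33 mm below it. The lever's steel arm runs from the grip towards the pivot
- lever_pivot (a point): Point on the lever's upright pivot axis at the height of lever_grip, 110 mm from it. The hub and toothed wheel lie below it; the housing is 96 x 100 mm, its top 60 mm below this point
- ratchet_lever (a joint): Lever swing (rad) about lever_pivot: 0 at its rest stop, grows anticlockwise from above. A sprung pawl rides the saw-toothed wheel, a click each 12 deg (0.209 rad): on each tooth the push at the grip climbs, then from 0.06 rad before the notch falls 3-4 N, and rises again past it; 4th notch = 0.84. The return spring resists with 5 N at rest, 11 N at the 4th, and throws the lever back if let go
- pliers: Loose round-nose pliers, 43 x 127 x 11 mm, on the table left of the tester; bystander
- dish: Loose small glazed dish of pins, 69 mm across, 16 mm high, left of the tester; bystander
- ring_b: Loose dark wooden ring, 32 mm across, 12 mm high, in front of the tester; bystander
- ring_c: Loose dark wooden ring, 32 mm across, 12 mm high, in front of the tester; bystander

How it is judged:
By the outcome, as a careful person would: the job done as asked, in the order asked, and still so for the second after the job is handed in, while the arm keeps its last pose, push and grip.
It also fails if it takes over 72 s, if anything falls off the work surface, if the arm or the gripper's body presses on something with over 40 N, if the wrist force passes 120 N, or if a joint passes its speed limit or range.

## Working session

There is one attempt and no reset: what is moved stays moved. The work goes in short steps, Python scripts to look and compute and a tool call to move; the robot and the scene stay as the last step left them, time stands still between calls to the robot, and variables do not carry over. Pictures are saved under pics/ and viewed, at most 10 in all, crops included, and the job is handed in when it is done.

Besides the shell and the picture viewer there is one more tool, called after ">>>" as name(argument=value, ...) on one line, values as JSON. carry_out: Moves the arm, as the interface text tells. Shifts and turns lie within -1 to 1; 1 stands for 0.04 m of shift or 0.1 rad of turn. Its arguments: {"type":"object","properties":{"targets":{"type":"string"},"newtons":{"type":"number"}},"required":["targets"]}

```bash
mkdir -p pics
python3 - <<'E'
from workcell import monitor, camera, get_calibration
import cv2,numpy as np
print(monitor.get_obs())
for n in("scene","top"):
    im=camera(n); cv2.imwrite(f"pics/{n}0.png",cv2.cvtColor(im,cv2.COLOR_RGB2BGR))
    c=get_calibration(n); print(n,c["fx"],c["fy"],c["cx"],c["cy"]); print(np.round(c["view"],4))
E
```

```text
{'time': 0.0, 'q': array([-6.33682764e+01,  5.01115493e+00,  1.00307427e+01,  9.51015030e+01,
        4.90386369e-04,  9.00005831e+01]), 'qd': array([-0.00330071, -0.09726013,  0.07901701, -0.00709718,  0.08275339,
        0.08435789]), 'joint_efforts': array([ 9.26453286e-04, -5.20389783e+01,  4.64802575e+01,  1.62798178e-02,
        1.09761070e-04, -3.70775172e-05]), 'ee_pos': array([ 0.24653229, -0.49163139,  0.40394915]), 'tcp_rot': array([-1.79918085e+02, -4.89552168e-04,  2.66311398e+01]), 'wrist_force': array([-0.17743896,  0.32518314, -0.05691246]), 'torque': array([-0.03750164,  0.02084624, -0.0623967 ]), 'grasp_force': 0.0, 'opening': 0.08518643796257487}
scene 396.0526561448471 396.0526561448471 286.3655133116538 214.66019872126
[[-0.8905 -0.4546  0.0173  0.5535]
 [-0.2497  0.4566 -0.8539  0.1526]
 [ 0.3803 -0.7648 -0.5201  0.7867]
 [ 0.      0.      0.      1.    ]]
top 533.5874186681045 533.5874186681045 277.05066961488933 205.37725685765247
[[ 0.0031 -0.9999  0.0147  0.1487]
 [-0.9837 -0.0057 -0.1798  0.5906]
 [ 0.1799 -0.0138 -0.9836  0.8684]
 [ 0.      0.      0.      1.    ]]
```

View pics/scene0.png

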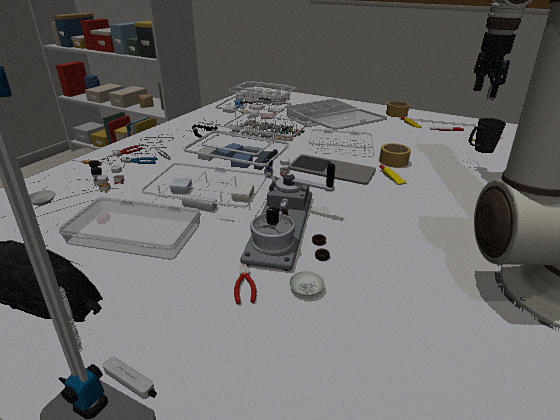

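View pics/top0.png

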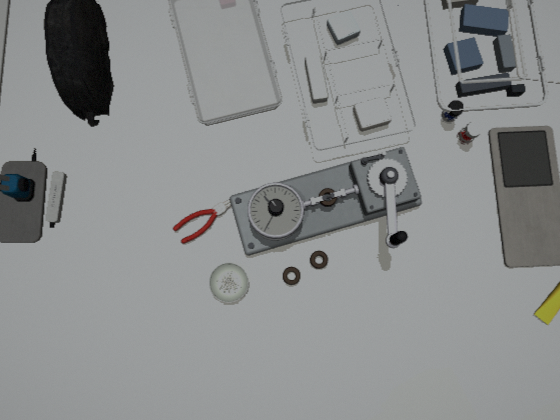

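The top view shows the dial at about (275,209), the lever pivot at (389,175) and the grip at (398,238). In the scene view the knob is at about (273,216) and the grip at (331,176). I'll zoom in next.

Run:
```python
import cv2,numpy as np
t=cv2.imread("pics/top0.png")[145:270,220:430]; s=cv2.imread("pics/scene0.png")[150:270,235:350]
t=cv2.resize(t,None,fx=3.8,fy=3.8,interpolation=cv2.INTER_CUBIC); cv2.imwrite("pics/t1.png",t)
s=cv2.resize(s,None,fx=5,fy=5,interpolation=cv2.INTER_CUBIC); cv2.imwrite("pics/s1.png",s)
```

```text
(no output)
```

View pics/t1.png

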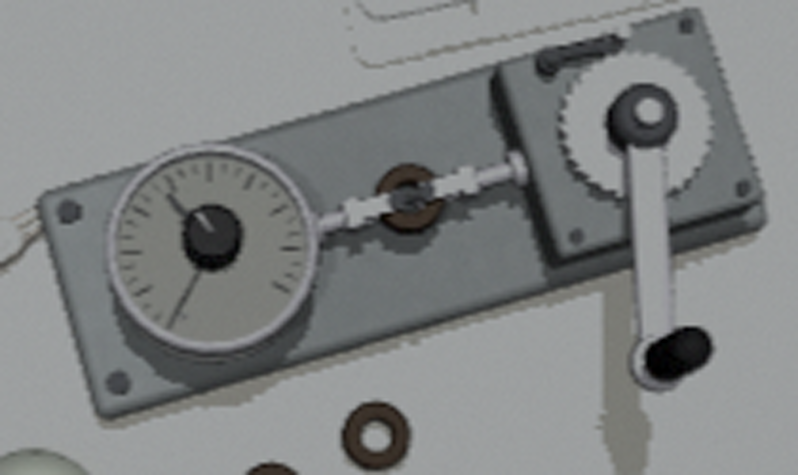

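View pics/s1.png

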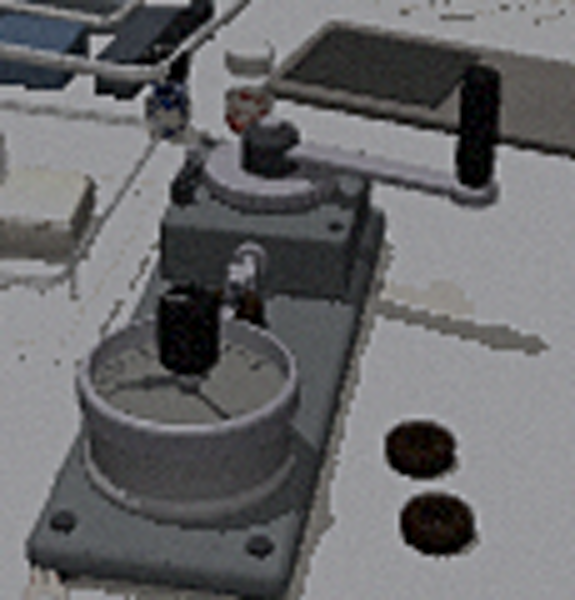

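The needle points lower-left, at zero. The short drag pointer points upper-left, about 115° clockwise of it. I'll triangulate the knob top, grip top and bottom, and hub.

```bash
cat > h.py <<'E'
import numpy as np
from workcell import get_calibration
def ray(n,u,v):
    c=get_calibration(n);V=np.array(c["view"]);R=V[:3,:3]
    d=R.T@np.array([(u-c["cx"])/c["fx"],(v-c["cy"])/c["fy"],1]);return -R.T@V[:3,3],d/np.linalg.norm(d)
def tri(pt,ps):
    A=[];b=[]
    for o,d in(ray("top",*pt),ray("scene",*ps)):
        P=np.eye(3)-np.outer(d,d);A.append(P);b.append(P@o)
    x,*_=np.linalg.lstsq(np.vstack(A),np.hstack(b),rcond=None)
    return x,np.linalg.norm(np.vstack(A)@x-np.hstack(b))
def onz(n,u,v,z):
    o,d=ray(n,u,v);return o+d*(z-o[2])/d[2]
E
python3 - <<'E'
from h import *
import cv2
T=cv2.imread("pics/top0.png").max(2);S=cv2.imread("pics/scene0.png").max(2)
def blobs(im,x0,y0,x1,y1):
    n,l,st,c=cv2.connectedComponentsWithStats((im[y0:y1,x0:x1]<55).astype('uint8'))
    return [(st[i][0]+x0,st[i][1]+y0,*st[i][2:],np.round(c[i]+[x0,y0],1)) for i in range(1,n) if st[i][4]>20]
print(blobs(T,255,185,300,225),blobs(T,370,160,420,255));print(blobs(S,255,195,295,235),blobs(S,320,155,345,200))
t=lambda x,y:(x/3.8+220-.4,y/3.8+145-.4); s=lambda x,y:(x/5+235-.4,y/5+150-.4)
for n,a,b in(("knobtop",(210,230),(190,295)),("griptop",(690,347),(481,72)),("gripbot",(657,362),(476,187)),("hubtop",(648,112),(272,133))):
    x,r=tri(t(*a),s(*b));print(n,x.round(4),round(r,4))
E
```

```text
[(np.int32(268), np.int32(199), np.int32(16), np.int32(17), np.int32(201), array([275.5, 207.3]))] [(np.int32(380), np.int32(169), np.int32(17), np.int32(16), np.int32(69), array([384.3, 178.8])), (np.int32(396), np.int32(199), np.int32(21), np.int32(8), np.int32(46), array([405.6, 202.6])), (np.int32(370), np.int32(207), np.int32(16), np.int32(7), np.int32(37), array([377.8, 210.6])), (np.int32(390), np.int32(231), np.int32(17), np.int32(14), np.int32(173), array([397.9, 237.7]))]
[(np.int32(263), np.int32(195), np.int32(32), np.int32(36), np.int32(523), array([276.9, 208.8]))] [(np.int32(320), np.int32(159), np.int32(25), np.int32(29), np.int32(289), array([328.5, 171.7]))]
knobtop [0.5787 0.155  0.1077] 0.0023
griptop [ 0.5259 -0.0386  0.1453] 0.0006
gripbot [ 0.5256 -0.0397  0.0837] 0.0027
hubtop [ 0.6369 -0.0388  0.0872] 0.0019
```

>>> carry_out(targets="0.3 -0.2 0 0 0 0 0.1;0.61 -0.45 0 0 0 0 0.1;0.61 -0.45 0 0 0 0 0.1;0.61 -0.45 0 0 0 0 0.1;0.61 -0.45 0 0 0 0 0.1;0.61 -0.45 0 0 0 0 0.1;0.61 -0.45 0 0 0 0 0.1;0.61 -0.45 0 0 0 0 0.1", newtons=40)

```text
time: 0.77
ee_pos: [0.3502, -0.2879, 0.4045]
tcp_rot: [-180.0, -0.0, 26.6]
wrist_force: [0.1, -0.4, -0.3]
opening: 0.0471
grasp_force: 0.0
```

>>> carry_out(targets="0.61 -0.45 0 0 0 0 0.1;0.61 -0.45 0 0 0 0 0.1;0.61 -0.45 0 0 0 0 0.1;0.61 -0.45 0 0 0 0 0.1;0.61 -0.45 0 0 0 0 0.1;0.61 -0.45 0 0 0 0 0.1;0.61 -0.45 0 0 0 0 0.1;0.61 -0.45 0 0 0 0 0.1")

```text
time: 1.43
ee_pos: [0.4599, -0.0716, 0.4046]
tcp_rot: [-180.0, -0.0, 26.6]
wrist_force: [1.3, -0.5, -0.3]
opening: 0.0467
grasp_force: 0.0
```

>>> carry_out(targets="0.61 -0.45 0 0 0 0 0.1;0.61 -0.45 0 0 0 0 0.1;0.61 -0.45 0 0 0 0 0.1;0.61 -0.45 0 0 0 0 0.1;0.61 -0.45 0 0 0 0 0.1;0.61 -0.45 0 0 0 0 0.1;0.61 -0.45 0 0 0 0 0.1;0.2 -0.1 0 0 0 0 0.1")

```text
time: 2.1
ee_pos: [0.5619, 0.1264, 0.4037]
tcp_rot: [-179.9, 0.0, 26.8]
wrist_force: [0.8, 0.4, 0.2]
opening: 0.0469
grasp_force: 0.0
```

```bash
cat >> h.py <<'E'
from workcell import monitor, camera
from scipy.spatial.transform import Rotation as Ro
def togo(target_grasp,off=.155):
    o=monitor.get_obs();R=Ro.from_euler('xyz',o["tcp_rot"],degrees=True).as_matrix()
    g=np.array(o["ee_pos"])+R[:,2]*off
    print("t",o["time"],"grasp",g.round(4),"rpy",o["tcp_rot"].round(2),"q",o["q"].round(1),"F",o["wrist_force"].round(2),"T",o["torque"].round(2),"open",round(o["opening"],4),"gf",o["grasp_force"])
    print("units",(R.T@(np.array(target_grasp)-g)/.04).round(3))
E
python3 - <<'E'
from h import *
print(onz("top",275.1,206.0,.108),onz("top",275.7,210.1,.083))
togo([.579,.155,.096])
E
```

```text
[0.57871896 0.1552848  0.108     ] [0.57632856 0.1540004  0.083     ]
t 2.1 grasp [0.5618 0.1265 0.2487] rpy [-1.7994e+02  3.0000e-02  2.6780e+01] q [ 12.7   8.6  14.   95.4   0.  165.9] F [0.81 0.43 0.19] T [ 0.07 -0.08  0.02] open 0.0469 gf 0.0
units [ 0.709 -0.439  3.818]
```

>>> carry_out(targets="0.35 -0.2 0 0 0 0 0.1;0.33 -0.22 0 0 0 0 0.1;0 0 0.6 0 0 0 0.1;0 0 0.7 0 0 0 0.1;0 0 0.7 0 0 0 0.1;0 0 0.6 0 0 0 0.1;0 0 0.4 0 0 0 0.1;0 0 0 0 0 0 0.1")

```text
time: 2.77
ee_pos: [0.5768, 0.1497, 0.2806]
tcp_rot: [-179.9, 0.4, 26.6]
wrist_force: [-0.4, -0.2, -0.2]
opening: 0.0467
grasp_force: 0.0
```

Run:
```python
from h import *
import cv2
togo([.578,.155,.096])
im=camera("scene")[130:270,220:360];cv2.imwrite("pics/a.png",cv2.cvtColor(cv2.resize(im,None,fx=4,fy=4,interpolation=cv2.INTER_CUBIC),cv2.COLOR_RGB2BGR))
```

```text
t 2.7667 grasp [0.5759 0.1495 0.1256] rpy [-179.92    0.36   26.63] q [ 14.6  10.8   2.8  82.4   0.  167.9] F [-0.38 -0.19 -0.19] T [ 0.03  0.07 -0.05] open 0.0467 gf 0.0
units [ 0.114 -0.099  0.739]
```

View pics/a.png

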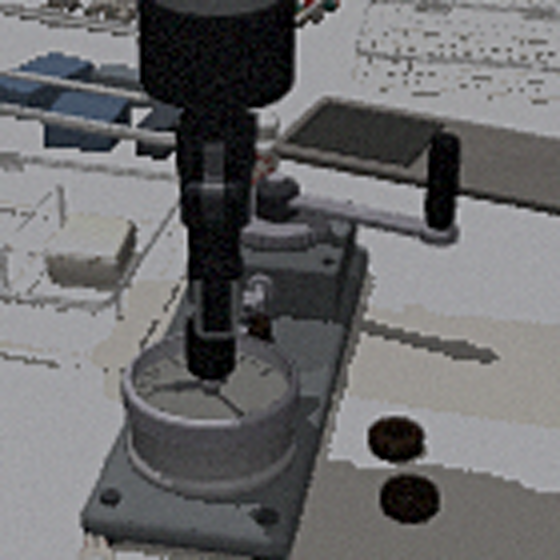

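The gripper is above and in line with the knob at crop (210,350). I'll correct the offset, descend and close.

>>> carry_out(targets="0.11 -0.1 0.2 0 0 0 0.1;0 0 0.3 0 0 0 0.1;0 0 0.2 0 0 0 0.1;0 0 0 0 0 0 0.1;0 0 0 0 0 0 -0.6;0 0 0 0 0 0 -0.8;0 0 0 0 0 0 -0.8;0 0 0 0 0 0 -0.8", newtons=25)

```text
time: 3.48
ee_pos: [0.5803, 0.1554, 0.2571]
tcp_rot: [180.0, -0.0, 26.6]
wrist_force: [-0.3, 0.8, -0.2]
opening: 0.0254
grasp_force: 25.0
```

Run:
```python
from h import *
togo([.578,.155,.096])
```

```text
t 3.4833 grasp [0.5804 0.1554 0.1021] rpy [ 1.800e+02 -2.000e-02  2.663e+01] q [ 15.   11.5   1.1  79.5   0.  168.4] F [-0.3   0.82 -0.24] T [ 0.    0.2  -0.03] open 0.0254 gf 24.989644289016724
units [-0.058 -0.018  0.152]
```

>>> carry_out(targets="0 0 0 0 0 -0.5 -0.8;0 0 0 0 0 -0.9 -0.8;0 0 0 0 0 -0.9 -0.8;0 0 0 0 0 -0.9 -0.8;0 0 0 0 0 -0.9 -0.8;0 0 0 0 0 -0.9 -0.8;0 0 0 0 0 -0.9 -0.8;0 0 0 0 0 -0.5 -0.8")

```text
time: 4.15
ee_pos: [0.5796, 0.1562, 0.2571]
tcp_rot: [-179.8, -0.1, 63.6]
wrist_force: [-7.4, 5.8, 2.9]
opening: 0.0253
grasp_force: 25.4
```

Run:
```python
from h import *
togo([.578,.155,.096])
```

```text
t 4.15 grasp [0.5793 0.1565 0.1021] rpy [-1.7984e+02 -7.0000e-02  6.3640e+01] q [ 15.1  11.5   1.   79.6   0.2 131.4] F [-7.44  5.85  2.94] T [ 1.22  1.53 -0.08] open 0.0253 gf 25.422765612602234
units [-0.049 -0.011  0.152]
```

>>> carry_out(targets="0.01 -0.03 0 0 0 -0.5 -0.8;0 0 0 0 0 -0.9 -0.8;0 0 0 0 0 -0.9 -0.8;0 0 0 0 0 -0.9 -0.8;0 0 0 0 0 -0.9 -0.8;0 0 0 0 0 -0.9 -0.8;0 0 0 0 0 -0.9 -0.8;0 0 0 0 0 -0.5 -0.8")

```text
time: 4.82
ee_pos: [0.5781, 0.1567, 0.257]
tcp_rot: [-179.8, -0.1, 100.3]
wrist_force: [-11.1, 3.2, 5.2]
opening: 0.0252
grasp_force: 25.7
```

Run:
```python
from h import *
togo([.578,.155,.096])
```

```text
t 4.8167 grasp [0.5776 0.1569 0.102 ] rpy [-1.7981e+02 -1.0000e-01  1.0030e+02] q [15.1 11.4  0.9 79.7  0.1 94.8] F [-11.12   3.15   5.16] T [ 0.49  2.46 -0.06] open 0.0252 gf 25.693548917770386
units [-0.048  0.002  0.151]
```

>>> carry_out(targets="0.02 -0.04 0 0 0 -0.5 -0.8;0 0 0 0 0 -0.8 -0.8;0 0 0 0 0 -0.8 -0.8;0 0 0 0 0 -0.8 -0.8;0 0 0 0 0 -0.8 -0.8;0 0 0 0 0 -0.8 -0.8;0 0 0 0 0 -0.8 -0.8;0 0 0 0 0 -0.5 -0.8")

```text
time: 5.48
ee_pos: [0.5766, 0.1565, 0.257]
tcp_rot: [-179.8, -0.1, 133.4]
wrist_force: [-11.4, -2.6, 5.1]
opening: 0.025
grasp_force: 25.8
```

Run:
```python
from h import *
togo([.578,.155,.096])
```

```text
t 5.4833 grasp [0.5761 0.1563 0.102 ] rpy [-1.7983e+02 -8.0000e-02  1.3345e+02] q [15.2 11.2  0.7 79.7 -0.  61.7] F [-11.37  -2.58   5.06] T [-0.68  2.25 -0.07] open 0.025 gf 25.763634145259857
units [-0.058  0.013  0.15 ]
```

>>> carry_out(targets="0.015 -0.03 0 0 0 -0.4 -0.8;0 0 0 0 0 -0.4 -0.8;0 0 0 0 0 -0.4 -0.8;0 0 0 0 0 -0.4 -0.8;0 0 0 0 0 -0.4 -0.8;0 0 0 0 0 -0.4 -0.8;0 0 0 0 0 -0.4 -0.8;0 0 0 0 0 0 -0.8")

```text
time: 6.15
ee_pos: [0.5755, 0.156, 0.2569]
tcp_rot: [-179.9, -0.1, 149.3]
wrist_force: [-8.4, -1.9, 3.4]
opening: 0.025
grasp_force: 25.7
```

Run:
```python
from h import *
togo([.578,.155,.096])
```

```text
t 6.15 grasp [0.575  0.1559 0.1019] rpy [-1.7988e+02 -1.1000e-01  1.4935e+02] q [15.2 11.   0.5 79.6 -0.  45.8] F [-8.36 -1.93  3.36] T [-0.47  1.83 -0.33] open 0.025 gf 25.683983266353607
units [-0.076  0.019  0.148]
```

The torque stepped up to -0.33, so the stop is reached. I'll release, lift and look.

>>> carry_out(targets="0 0 0 0 0 0 -0.2;0 0 0 0 0 0 0.1;0 0 0 0 0 0 0.1;0 0 -0.5 0 0 0 0.1;0 0 -0.8 0 0 0 0.1;0 0 -0.9 0 0 0 0.1;0 0 -0.9 0 0 0 0.1;0 0 0 0 0 0 0.1")

```text
time: 6.82
ee_pos: [0.5767, 0.1565, 0.3887]
tcp_rot: [179.6, 0.4, 149.2]
wrist_force: [0.8, 0.0, 1.0]
opening: 0.0472
grasp_force: 0.0
```

>>> carry_out(targets="0.5 0.5 0 0 0 0 0.1;0.6 0.6 0 0 0 0 0.1;0.6 0.6 0 0 0 0 0.1;0.6 0.6 0 0 0 0 0.1;0.6 0.6 0 0 0 0 0.1;0.6 0.6 0 0 0 0 0.1;0 0 0 0 0 0 0.1;0 0 0 0 0 0 0.1")

```text
time: 7.48
ee_pos: [0.5272, 0.3501, 0.3804]
tcp_rot: [-180.0, 0.0, 149.4]
wrist_force: [0.4, -0.8, -0.9]
opening: 0.0473
grasp_force: 0.0
```

Run:
```python
from h import *
import cv2
togo([.526,-.039,.117])
f=lambda i,s:cv2.cvtColor(cv2.resize(i,(s,s*i.shape[0]//i.shape[1]),interpolation=cv2.INTER_CUBIC),cv2.COLOR_RGB2BGR)
a=f(camera("top")[160:260,230:330],400);b=f(camera("scene")[170:270,235:335],400)
cv2.imwrite("pics/b.png",np.hstack([a,b]))
```

```text
t 7.4833 grasp [0.5272 0.35   0.2254] rpy [-180.      0.    149.41] q [33.6 16.3 20.4 94.1 -0.  64.2] F [ 0.37 -0.83 -0.91] T [-0.05 -0.01  0.05] open 0.0473 gf 0.0
units [-4.925 -8.387  2.71 ]
```

View pics/b.png

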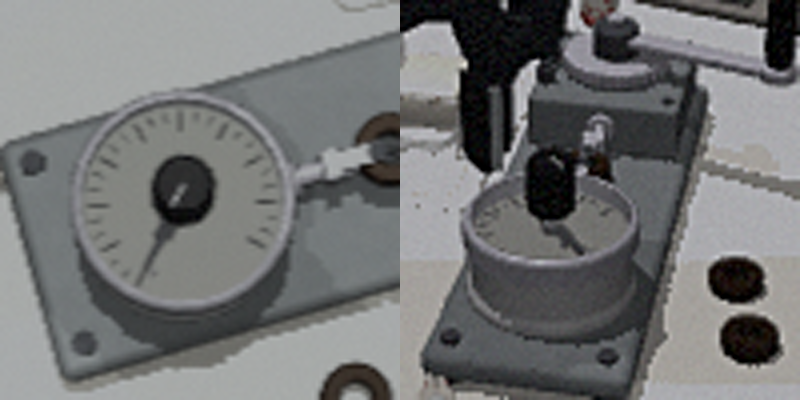

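The drag pointer now lies over the needle, from crop (170,235) to (140,280), so it's at zero. Next I'll move to the lever grip.

>>> carry_out(targets="-0.2 -0.3 0 0 0 0 0.1;-0.4 -0.7 0 0 0 0 0.1;-0.43 -0.73 0 0 0 0 0.1;-0.43 -0.73 0 0 0 0 0.1;-0.43 -0.73 0 0 0 0 0.1;-0.43 -0.73 0 0 0 0 0.1;-0.43 -0.73 0 0 0 0 0.1;-0.43 -0.73 0 0 0 0 0.1")

```text
time: 8.25
ee_pos: [0.5262, 0.0949, 0.3811]
tcp_rot: [180.0, 0.0, 149.1]
wrist_force: [1.3, -0.4, -0.3]
opening: 0.0468
grasp_force: 0.0
```

>>> carry_out(targets="-0.43 -0.73 0 0 0 0 0.1;-0.43 -0.73 0 0 0 0 0.1;-0.43 -0.73 0 0 0 0 0.1;-0.43 -0.73 0 0 0 0 0.1;-0.3 -0.5 0 0 0 0 0.1;0 0 0 0 0 -0.9 0.1;0 0 0 0 0 -0.9 0.1;0 0 0 0 0 -0.9 0.1")

```text
time: 8.92
ee_pos: [0.5255, -0.063, 0.381]
tcp_rot: [-180.0, 0.0, 164.8]
wrist_force: [-0.0, 0.3, 0.5]
opening: 0.0469
grasp_force: 0.0
```

>>> carry_out(targets="0 0 0 0 0 -0.9 0.1;0 0 0 0 0 -0.9 0.1;0 0 0 0 0 -0.85 0.1;0 0 0 0 0 0 0.1;0 0 0 0 0 0 0.1;0 0 0 0 0 0 0.1;0 0 0 0 0 0 0.1;0 0 0 0 0 0 0.1")

```text
time: 9.58
ee_pos: [0.5263, -0.0608, 0.3808]
tcp_rot: [-180.0, 0.0, 179.8]
wrist_force: [-0.4, -0.6, 0.2]
opening: 0.0471
grasp_force: 0.0
```

Run:
```python
from h import *
togo([.526,-.039,.117])
```

```text
t 9.5833 grasp [ 0.5263 -0.0608  0.2258] rpy [-1.8000e+02  1.0000e-02  1.7981e+02] q [-6.6  1.7  4.  92.3 -0.  -6.4] F [-0.42 -0.64  0.16] T [-0.01 -0.04 -0.02] open 0.0471 gf 0.0
units [0.01  0.545 2.719]
```

>>> carry_out(targets="0 0.27 0 0 0 0 0.1;0 0.28 0 0 0 0 0.1;0 0 0 0 0 0 0.1;0 0 0.5 0 0 0 0.1;0 0 0.6 0 0 0 0.1;0 0 0.6 0 0 0 0.1;0 0 0.6 0 0 0 0.1;0 0 0.4 0 0 0 0.1")

```text
time: 10.25
ee_pos: [0.526, -0.0378, 0.2703]
tcp_rot: [180.0, -0.1, 179.9]
wrist_force: [-0.6, -0.1, -0.6]
opening: 0.0471
grasp_force: 0.0
```

Run:
```python
from h import *
import cv2
togo([.526,-.039,.117])
f=lambda i,s:cv2.cvtColor(cv2.resize(i,(s,s*i.shape[0]//i.shape[1]),interpolation=cv2.INTER_CUBIC),cv2.COLOR_RGB2BGR)
cv2.imwrite("pics/c.png",np.hstack([f(camera("scene")[120:220,260:360],400),f(camera("top")[160:260,340:440],400)]))
```

```text
t 10.25 grasp [ 0.5257 -0.0378  0.1153] rpy [ 1.7999e+02 -1.2000e-01  1.7994e+02] q [-4.1  1.4 -8.5 80.2 -0.  -4.1] F [-0.64 -0.08 -0.6 ] T [0.03 0.08 0.01] open 0.0471 gf 0.0
units [-0.008 -0.031 -0.042]
```

View pics/c.png

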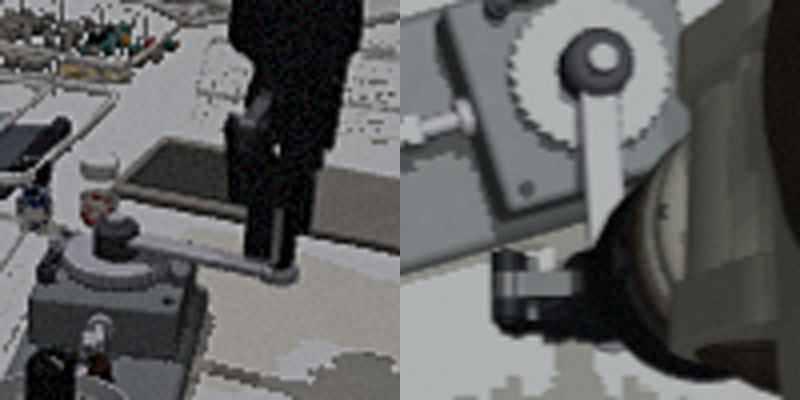

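The grip at crop (265,235) sits between the fingers. I'll close on it.

>>> carry_out(targets="0 -0.03 -0.05 0 0 0 0.1;0 0 0 0 0 0 -0.5;0 0 0 0 0 0 -0.8;0 0 0 0 0 0 -0.9;0 0 0 0 0 0 -0.9;0 0 0 0 0 0 -0.9;0 0 0 0 0 0 -0.9;0 0 0 0 0 0 -0.9", newtons=60)

```text
time: 11.02
ee_pos: [0.5269, -0.0403, 0.2766]
tcp_rot: [-179.9, 0.2, 179.9]
wrist_force: [-0.5, -4.5, 5.5]
opening: 0.0176
grasp_force: 58.3
```

Run:
```python
from h import *
togo([.526,-.039,.117])
for z in(.085,.09,.095):print(onz("top",388.9,175.1,z))
```

```text
t 11.0167 grasp [ 0.5273 -0.0406  0.1216] rpy [-1.7989e+02  1.6000e-01  1.7986e+02] q [-4.4  1.3 -7.9 80.6 -0.1 -4.2] F [-0.5  -4.45  5.52] T [-0.98  0.12  0.01] open 0.0176 gf 58.31095576286316
units [0.033 0.04  0.115]
[ 0.6369707  -0.03667121  0.085     ]
[ 0.63575293 -0.03552149  0.09      ]
[ 0.63453516 -0.03437178  0.095     ]
```

>>> carry_out(targets="-0.004 -0.07 0 0 0 -0.25 -0.9;-0.008 -0.137 0 0 0 -0.5 -0.9;-0.008 -0.137 0 0 0 -0.5 -0.9;-0.008 -0.137 0 0 0 -0.5 -0.9;-0.008 -0.137 0 0 0 -0.5 -0.9;-0.004 -0.07 0 0 0 -0.25 -0.9;0 0 0 0 0 0 -0.9;0 0 0 0 0 0 -0.9")

```text
time: 11.68
ee_pos: [0.5309, -0.0663, 0.2766]
tcp_rot: [179.9, 0.1, -165.8]
wrist_force: [-4.9, 7.9, 7.4]
opening: 0.0177
grasp_force: 58.8
```

```bash
cat >> h.py <<'E'
def lev(pv=(.6365,-.037),g0=(.5273,-.0406)):
    togo([0,0,0]);o=monitor.get_obs();R=Ro.from_euler('xyz',o["tcp_rot"],degrees=True).as_matrix()
    g=(o["ee_pos"]+R[:,2]*.155)[:2]-pv;a=np.arctan2(-g[1],-g[0]);g0=np.array(g0)-pv
    r=g/np.linalg.norm(g);t=np.array([-r[1],r[0]]);F=o["wrist_force"][:2]
    print("theta",a-np.arctan2(-g0[1],-g0[0]),"r",np.linalg.norm(g),"Frad",F@r,"Ftan",F@t)
E
python3 -c "
from h import *
lev()"
```

```text
t 11.6833 grasp [ 0.5312 -0.0659  0.1216] rpy [ 1.7990e+02  1.3000e-01 -1.6576e+02] q [ -7.1   2.3  -6.9  80.7   0.1 -21.4] F [-4.9   7.93  7.39] T [ 1.28  0.7  -0.37] open 0.0177 gf 58.826138377189636
units [12.472  4.859  3.019]
theta 0.23495991814566244 r 0.10924141655536952 Frad 2.628932003954188 Ftan -8.942953391841465
```

>>> carry_out(targets="0.004 -0.137 0 0 0 -0.5 -0.9;-0.006 -0.137 0 0 0 -0.5 -0.9;-0.006 -0.137 0 0 0 -0.5 -0.9;-0.006 -0.137 0 0 0 -0.5 -0.9;-0.006 -0.137 0 0 0 -0.5 -0.9;-0.006 -0.137 0 0 0 -0.5 -0.9;-0.006 -0.137 0 0 0 -0.5 -0.9;0 0 0 0 0 0 -0.9")

```text
time: 12.35
ee_pos: [0.5475, -0.1012, 0.2766]
tcp_rot: [-180.0, 0.2, -145.5]
wrist_force: [0.7, 6.9, 5.9]
opening: 0.0179
grasp_force: 59.0
```

```bash
python3 -c "
from h import *
lev()"
```

```text
t 12.35 grasp [ 0.5479 -0.1009  0.1216] rpy [-180.      0.21 -145.52] q [-10.5   5.2  -3.8  80.8   0.1 -45. ] F [0.71 6.95 5.91] T [ 1.22 -0.02 -0.  ] open 0.0179 gf 59.04801070690155
units [9.875 9.834 3.004]
theta 0.592119772526872 r 0.10922067702697703 Frad -4.643857698027087 Ftan -5.21442851337803
```

>>> carry_out(targets="-0.012 -0.027 0 0 0 -0.1 -0.9;0 -0.027 0 0 0 -0.1 -0.9;0 0 0 0 0 0 -0.9;0 0 0 0 0 0 -0.9;0 0 0 0 0 0 -0.9;0 0 0 0 0 0 -0.9;0 0 0 0 0 0 -0.9;0 0 0 0 0 0 -0.9")

```text
time: 13.02
ee_pos: [0.5486, -0.1025, 0.2766]
tcp_rot: [-180.0, 0.2, -144.6]
wrist_force: [-1.5, 6.0, 5.6]
opening: 0.0178
grasp_force: 59.1
```

```bash
python3 -c "
from h import *
lev()"
```

```text
t 13.0167 grasp [ 0.549  -0.1023  0.1216] rpy [-1.7998e+02  1.5000e-01 -1.4456e+02] q [-10.6   5.4  -3.6  80.8   0.1 -46. ] F [-1.54  5.96  5.64] T [ 0.95  0.39 -0.08] open 0.0178 gf 59.10386323928833
units [ 9.707 10.044  3.009]
theta 0.608324123519748 r 0.10917908017018654 Frad -2.3266398878534624 Ftan -5.698410098379452
```

>>> carry_out(targets="0 -0.027 0 0 0 -0.1 -0.9;0 -0.027 0 0 0 -0.1 -0.9;0 0 0 0 0 0 -0.9;0 0 0 0 0 0 -0.9;0 0 0 0 0 0 -0.9;0 0 0 0 0 0 -0.9;0 0 0 0 0 0 -0.9;0 0 0 0 0 0 -0.9")

```text
time: 13.68
ee_pos: [0.5498, -0.104, 0.2766]
tcp_rot: [180.0, 0.2, -143.4]
wrist_force: [-2.9, 5.9, 5.8]
opening: 0.0175
grasp_force: 59.2
```

```bash
python3 -c "
from h import *
lev()"
```

```text
t 13.6833 grasp [ 0.5501 -0.1038  0.1216] rpy [ 1.7999e+02  1.6000e-01 -1.4340e+02] q [-10.7   5.6  -3.4  80.9   0.1 -47.3] F [-2.85  5.93  5.81] T [ 1.25  0.52 -0.19] open 0.0175 gf 59.211536049842834
units [ 9.503 10.281  3.016]
theta 0.624859889797637 r 0.10919909780384437 Frad -1.3684672238652626 Ftan -6.437676216103915
```

>>> carry_out(targets="-0.003 -0.11 0 0 0 -0.4 -0.9;-0.003 -0.11 0 0 0 -0.4 -0.9;-0.003 -0.11 0 0 0 -0.4 -0.9;0 0 0 0 0 0 -0.9;0 0 0 0 0 0 -0.9;0 0 0 0 0 0 -0.9;0 0 0 0 0 0 -0.9;0 0 0 0 0 0 -0.9")

```text
time: 14.35
ee_pos: [0.5587, -0.1141, 0.2766]
tcp_rot: [-179.9, 0.2, -136.5]
wrist_force: [-0.1, 5.7, 6.4]
opening: 0.0177
grasp_force: 59.1
```

```bash
python3 -c "
from h import *
lev()"
```

```text
t 14.35 grasp [ 0.5591 -0.1139  0.1216] rpy [-179.95    0.19 -136.51] q [-11.6   7.   -1.9  81.    0.1 -55.1] F [-0.1   5.73  6.45] T [1.25 0.11 0.02] open 0.0177 gf 59.09742772579193
units [ 8.193 11.688  3.003]
theta 0.7492626757071338 r 0.10904458528987297 Frad -3.967544610085674 Ftan -4.141764874783505
```

>>> carry_out(targets="0 -0.041 0 0 0 -0.15 -0.9;0 -0.041 0 0 0 -0.15 -0.9;0 0 0 0 0 0 -0.9;0 0 0 0 0 0 -0.9;0 0 0 0 0 0 -0.9;0 0 0 0 0 0 -0.9;0 0 0 0 0 0 -0.9;0 0 0 0 0 0 -0.9")

```text
time: 15.02
ee_pos: [0.5609, -0.1164, 0.2766]
tcp_rot: [-180.0, 0.2, -134.8]
wrist_force: [0.7, 6.6, 5.1]
opening: 0.0175
grasp_force: 59.1
```

```bash
python3 -c "
from h import *
lev()"
```

```text
t 15.0167 grasp [ 0.5614 -0.1161  0.1216] rpy [-179.95    0.2  -134.79] q [-11.8   7.4  -1.5  81.    0.1 -57. ] F [0.74 6.62 5.05] T [ 1.39  0.06 -0.06] open 0.0175 gf 59.09065246582031
units [ 7.839 12.008  3.003]
theta 0.7785186120560834 r 0.1090628119032455 Frad -5.310456899458056 Ftan -4.025899753250405
```

>>> carry_out(targets="0 -0.027 0 0 0 -0.1 -0.9;0 -0.027 0 0 0 -0.1 -0.9;0 0 0 0 0 0 -0.9;0 0 0 0 0 0 -0.9;0 0 0 0 0 0 -0.9;0 0 0 0 0 0 -0.9;0 0 0 0 0 0 -0.9;0 0 0 0 0 0 -0.9")

```text
time: 15.68
ee_pos: [0.5625, -0.1178, 0.2766]
tcp_rot: [-180.0, 0.2, -133.6]
wrist_force: [0.0, 7.5, 5.3]
opening: 0.0173
grasp_force: 59.1
```

```bash
python3 -c "
from h import *
lev()"
```

```text
t 15.6833 grasp [ 0.5629 -0.1175  0.1216] rpy [-179.96    0.2  -133.64] q [-11.9   7.6  -1.2  81.    0.2 -58.2] F [0.01 7.51 5.35] T [ 1.48  0.09 -0.11] open 0.0173 gf 59.116196036338806
units [ 7.597 12.213  3.005]
theta 0.797234817372837 r 0.10907063742069542 Frad -5.553394615334108 Ftan -5.0594190260951315
```

```bash
cat >> h.py <<'E'
import cv2
def dial(im,c=(.5765,.1545),z=.071,N=720):
    cal=get_calibration("top");V=np.array(cal["view"])
    a=np.arange(N)*2*np.pi/N; r=np.linspace(.018,.028,11)
    A,Rr=np.meshgrid(a,r)
    P=np.stack([c[0]+Rr*np.cos(A),c[1]+Rr*np.sin(A),0*A+z,0*A+1],-1)@V.T
    u=(cal["fx"]*P[...,0]/P[...,2]+cal["cx"]).astype('f4');v=(cal["fy"]*P[...,1]/P[...,2]+cal["cy"]).astype('f4')
    m=cv2.remap(cv2.cvtColor(im,cv2.COLOR_RGB2GRAY).astype('f4'),u,v,cv2.INTER_LINEAR).mean(0)
    d=np.clip(np.median(m)-m-8,0,None)
    n,l=cv2.connectedComponents((d>0).astype('uint8').reshape(1,-1))
    return [(round(float((a[l[0]==i]*d[l[0]==i]).sum()/d[l[0]==i].sum()),3),round(float(d[l[0]==i].sum()))) for i in range(1,n)]
E
python3 - <<'E'
from h import *
for f in("top0",): print(dial(cv2.imread(f"pics/{f}.png")[...,::-1].copy()))
im=camera("top");print(dial(im))
f=lambda i,s:cv2.cvtColor(cv2.resize(i,(s,s),interpolation=cv2.INTER_CUBIC),cv2.COLOR_RGB2BGR)
cv2.imwrite("pics/d.png",np.hstack([f(im[160:260,225:325],400),f(camera("scene")[130:250,235:355],400)]))
E
```

```text
[(0.42, 2453), (2.598, 434), (5.985, 1811)]
[(0.417, 2536), (5.982, 1920)]
```

View pics/d.png

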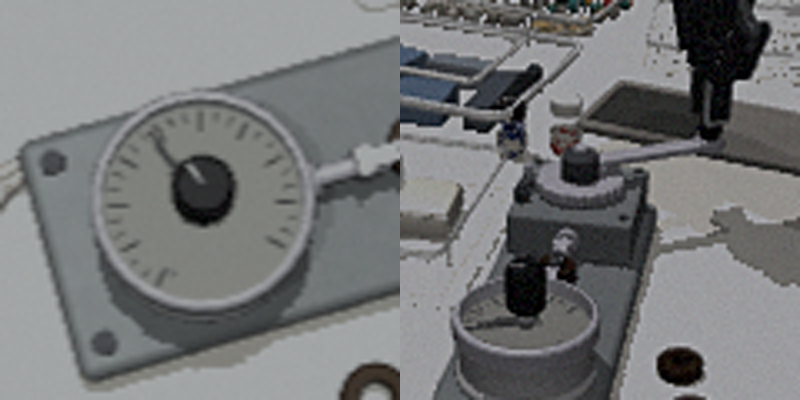

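The lever has swung and the needle, with the drag pointer, now points upper-left (crop (150,130)). I'll measure its angle at a larger radius, clear of the knob.

```bash
sed -i 's/np.linspace(.018,.028,11)/np.linspace(*rr,11)/; s/N=720)/N=720,rr=(.026,.032))/' h.py
python3 - <<'E'
from h import *
a=cv2.imread("pics/top0.png")[...,::-1].copy();b=camera("top")
for rr in((.026,.031),(.028,.033),(.03,.036)):
  for c in((.5765,.1545),(.5755,.1555)):
    print(rr,c,dial(a,c,rr=rr),dial(b,c,rr=rr))
E
```

```text
(0.026, 0.031) (0.5765, 0.1545) [(0.639, 560), (2.609, 359), (4.261, 3)] [(0.631, 615), (4.261, 6)]
(0.026, 0.031) (0.5755, 0.1555) [(0.59, 568), (1.531, 1), (2.07, 21), (2.628, 359)] [(0.582, 610), (1.531, 1), (2.07, 25), (2.665, 46)]
(0.028, 0.033) (0.5765, 0.1545) [(0.635, 480), (1.563, 31), (2.085, 48), (2.619, 329), (4.255, 103), (4.785, 79), (5.309, 7)] [(0.624, 626), (1.563, 32), (2.084, 55), (2.646, 86), (4.254, 112), (4.785, 90), (5.311, 15)]
(0.028, 0.033) (0.5755, 0.1555) [(0.589, 486), (1.532, 78), (2.073, 134), (2.634, 317), (4.296, 71), (4.814, 20)] [(0.58, 612), (1.532, 80), (2.073, 143), (2.645, 169), (4.296, 79), (4.813, 26)]
(0.03, 0.036) (0.5765, 0.1545) [(0.037, 43), (0.606, 313), (1.035, 72), (1.564, 129), (2.082, 159), (2.617, 246), (4.255, 190), (4.432, 11), (4.782, 203), (5.306, 116), (5.816, 65)] [(0.038, 43), (0.603, 593), (1.035, 77), (1.564, 135), (2.082, 166), (2.619, 168), (4.255, 203), (4.432, 10), (4.782, 216), (5.307, 127), (5.816, 66)]
(0.03, 0.036) (0.5755, 0.1555) [(0.013, 10), (0.566, 327), (0.995, 90), (1.534, 166), (1.73, 1), (1.885, 0), (2.071, 197), (2.628, 219), (4.295, 178), (4.464, 2), (4.81, 153), (5.318, 52), (5.806, 15), (6.272, 5)] [(0.013, 10), (0.563, 596), (0.995, 95), (1.534, 173), (1.729, 3), (1.885, 0), (2.071, 202), (2.628, 202), (4.295, 189), (4.465, 1), (4.81, 165), (5.319, 65), (5.807, 13), (6.272, 5)]
```

The needle is at about 2.00–2.01 rad from zero, so the lever is at about 0.80, which agrees with the pose estimate. I'll step on to 0.84.

>>> carry_out(targets="-0.01 -0.041 0 0 0 -0.15 -0.9;0 -0.041 0 0 0 -0.15 -0.9;0 0 0 0 0 0 -0.9;0 0 0 0 0 0 -0.9;0 0 0 0 0 0 -0.9;0 0 0 0 0 0 -0.9;0 0 0 0 0 0 -0.9;0 0 0 0 0 0 -0.9")

```text
time: 16.5
ee_pos: [0.5648, -0.1198, 0.2766]
tcp_rot: [180.0, 0.2, -131.9]
wrist_force: [-3.8, 8.3, 7.2]
opening: 0.0176
grasp_force: 59.3
```

```bash
python3 -c "
from h import *
lev()
b=camera('top')
for rr in((.026,.031),(.03,.036)):print(dial(b,rr=rr)[:3])"
```

```text
t 16.5 grasp [ 0.5651 -0.1194  0.1216] rpy [ 1.8000e+02  1.7000e-01 -1.3193e+02] q [-12.    8.   -0.7  81.1   0.1 -60.1] F [-3.83  8.33  7.17] T [ 1.44  0.58 -0.18] open 0.0176 gf 59.294389486312866
units [ 7.228 12.505  3.019]
theta 0.8240132103004142 r 0.10907434864325123 Frad -3.7880155296633253 Ftan -8.344518455729379
[(0.563, 619), (4.259, 1), (4.787, 0)]
[(0.038, 46), (0.557, 433), (1.035, 75)]
```

Run:
```python
import numpy as np
from scipy.optimize import least_squares as L
p=np.array([[.5273,-.0406],[.5312,-.0659],[.5479,-.1009],[.549,-.1023],[.5501,-.1038],[.5591,-.1139],[.5614,-.1161],[.5629,-.1175],[.5651,-.1194]])
for r in(.11,):
    s=L(lambda c:np.linalg.norm(p-c,axis=1)-r,[.636,-.037]);d=p-s.x;a=np.arctan2(-d[:,1],-d[:,0])
    print(s.x,s.fun.round(4),(a-a[0]).round(3))
from h import *
a=cv2.imread("pics/top0.png")[...,::-1].copy();b=camera("top")
# needle via dark peak, tick-free band between knob and ticks, several centres
for c in((.5765,.1545),(.5775,.1545),(.5755,.1545),(.5765,.1555),(.5765,.1535)):
    n0=[x for x in dial(a,c,rr=(.02,.028)) if 2.4<x[0]<2.8];n1=dial(b,c,rr=(.027,.032))[:2];print(c,n0,n1)
```

```text
[ 0.63715962 -0.03641528] [-0.0001 -0.      0.0001  0.0001  0.0001 -0.     -0.     -0.     -0.0001] [0.    0.233 0.588 0.604 0.621 0.744 0.773 0.791 0.818]
(0.5765, 0.1545) [(2.6, 437)] [(0.565, 600), (1.563, 1)]
(0.5775, 0.1545) [(2.62, 436)] [(0.584, 591), (1.597, 1)]
(0.5755, 0.1545) [(2.58, 434)] [(0.545, 600), (1.533, 1)]
(0.5765, 0.1555) [(2.636, 435)] [(0.537, 596), (1.563, 32)]
(0.5765, 0.1535) [(2.563, 437)] [(0.593, 599), (2.606, 2)]
```

>>> carry_out(targets="-0.008 -0.041 0 0 0 -0.15 -0.9;0 -0.041 0 0 0 -0.15 -0.9;0 0 0 0 0 0 -0.9;0 0 0 0 0 0 -0.9;0 0 0 0 0 0 -0.9;0 0 0 0 0 0 -0.9;0 0 0 0 0 0 -0.9;0 0 0 0 0 0 -0.9")

```text
time: 17.27
ee_pos: [0.567, -0.1216, 0.2765]
tcp_rot: [179.9, 0.1, -130.2]
wrist_force: [-7.6, 9.7, 8.6]
opening: 0.0176
grasp_force: 59.6
```

Run:
```python
from h import *
lev((.63716,-.03642))
b=camera("top")
for c in((.5765,.1545),(.5765,.1555)):print(dial(b,c,rr=(.027,.032))[:2])
f=lambda i,s:cv2.cvtColor(cv2.resize(i,(s,s),interpolation=cv2.INTER_CUBIC),cv2.COLOR_RGB2BGR)
cv2.imwrite("pics/e.png",np.hstack([f(b[165:255,230:320],400),f(camera("scene")[130:250,235:355],400)]))
```

```text
t 17.2667 grasp [ 0.567  -0.1212  0.1215] rpy [ 1.7992e+02  1.3000e-01 -1.3022e+02] q [-12.1   8.4  -0.3  81.3   0.2 -61.9] F [-7.56  9.73  8.64] T [ 1.7   1.35 -0.34] open 0.0176 gf 59.576497077941895
units [ 6.849 12.776  3.04 ]
theta 0.8415743439924042 r 0.10999919228758843 Frad -2.6761127027150424 Ftan -12.030829396259627
[(0.51, 607), (1.564, 1)]
[(0.48, 597), (1.564, 34)]
```

View pics/e.png

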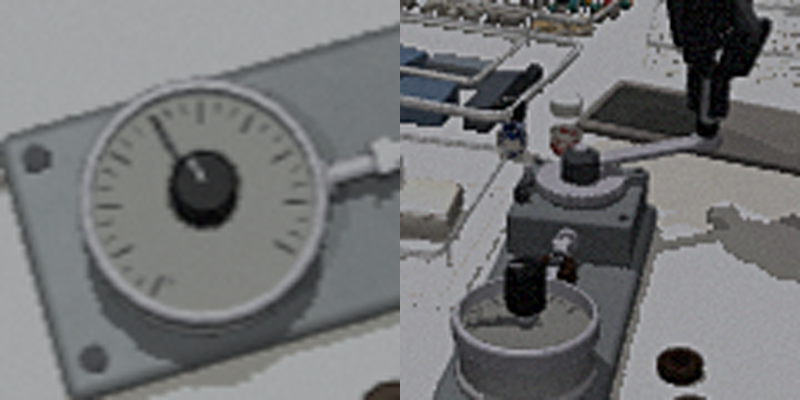

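The needle and drag pointer sit at about 2.1 rad (crop (155,118)). The lever is at about 0.84 and the hold force is about 12 N, rising just past the notch, so it's on the fourth click. I'll hand in.

```bash
python3 -c "
from workcell import bot
print(bot.job_done())"
```

```text
the job is handed in; nothing more can be done
None
```

I turned the drag pointer back to its zero stop, then swung the lever four clicks to about 0.84 rad by pose and needle, and handed the job in at about 17 s still gripping it there; the loose things were not touched.

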